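Tip the sample disc out of the tray and onto the balance

ROBOT

A 7-joint arm with a two-finger parallel gripper is mounted at the origin on the work surface. World frame = base frame: x ahead of the robot, y to its left, z up, the work surface at z = 0. Lengths are in m, angles in rad, forces in N, time in s.
With the tool pointing down it reaches from about 0.425 to 0.875 m from the base axis. Payload 4.7 kg.
Tool frame: the origin (TCP) lies at the very end of the fingers, on their centre line; the grasp point (between the pads) lies 19 mm behind it; x points along the fingers, z is the direction in which the jaws open and shut, and the axes are right-handed (so a half turn about x gives the same grasp; the last joint's range is limited). The gripper opens to 87 mm and grips with 3 to 60 N. Pads are 19 mm wide; open, the fingers measure 117 mm over their backs; the gripper's body (75 mm by 190 mm) begins 51 mm behind the grasp point.
Start: joints at [1.317, 0.321, -0.07, 1.45, 0.023, 1.371, -0.057], TCP at [0.172, -0.627, 0.223] pointing down, gripper open.
Joint ranges: [-2.86, 2.86], [-0.3, 2.09], [-1.38, 1.24], [0.06, 2.45], [-1.56, 4.7], [0.09, 2.05], [-2.69, 2.69]. Speed limits (rad/s): [2.57, 2.57, 3.14, 3.14, 3.14, 3.14, 3.14].

INTERFACE

Orientations are given as a rotation vector (axis times angle).
In Python, from bench import telemetry, viewer, workorder gives the robot as it stands.
- The arm moves only by the shell command python3 -m creep 'ROWS' [FORCE]. ROWS is JSON, a list of rows, each an object of numbers: "fingers": the opening, from 0 (shut) to 1 (fully open); "x", "y", "z": the shift along the tool's x, y, z in units of 40 mm (1.0 is 40 mm); "twist": the turn about the tool's x in units of 5 degrees (1.0 is 5 degrees). In form: [{"fingers": .., "x": .., "y": .., "z": .., "twist": ..}, ...]. A call has 1 to 20 rows; each row is the pose to reach, as a shift and turn from the pose commanded when the call began, along the tool's axes at that moment; what a row does not reach only later rows make up. A row lasts 1/12 s, in which the tool goes at most 41.7 mm and 7.16 degrees, less where a joint would pass 70% of its speed; a pose out of reach is approached as far as the arm can. A call with a gripper value outside its range is refused whole. The fingers move at their own pace and stop on an object; FORCE is the grip in N (left out, the last holds). Time passes only in rows, so rows that repeat a pose let the fingers close. It gives the time, the measured TCP pose, the force and the opening at its end, in the units of the state.
- telemetry.get_state(): the state, without advancing time (a new reading comes with each control period).
- viewer.get_image(name): name is "scene" or "top"; returns a dict with "pixels" (420x560x3 uint8, red, green, blue), "z_map" (420x560 float32, m along the optical axis (not along the pixel's ray), 0 where there is no reading), "K" (3x3 intrinsics, pixels), "xyz" and "attitude" of the camera in the world. Camera axes: x right, y up, looking along -z (the intrinsics and any distortion apply to the point x, -y, -z); pixel columns grow to the right and rows downward; lengths in m; the calibration is good to about 2 mm. A picture is of the moment at which its call begins.
- workorder.close_job(): hands the job in, once; it reports no verdict.
The state is a dict: "time": time; "joint_positions": joint angles; "qd": joint speeds; "joint_torque": joint torques, N m; "position": TCP position; "tool_rot": TCP orientation; "ft_force": force on the tool from outside, world axes, zero at the start; "torque": the same for the moment, N m; "grip_width": opening from 0.0 (shut) to 1.0 (fully open).
Only numpy, scipy, OpenCV 4.12 (cv2) and the standard library are available. Lean on these libraries where they do the work, as an engineer would, in place of code of your own. Each camera call takes 0.05 s, during which the arm holds its last target.

TASK

Press down the round thumb plate of the white tipping tray so that the steel disc lying in the tray slides into the narrow corner spout, then let the tray come back level. Take the disc from the spout and set it down, without dropping it, flat and wholly on the round pan of the balance (not on the square-topped stirrer).

Things in the scene. Friction and masses are not known exactly. Their poses are not given: they have to be found in the camera images.
- disc_center (a point): Centre of the loose steel disc, 40 mm diameter, 4 mm thick, 40 g, lying flat in the white tray (not the 24 mm disc on the bench). The tray is a slick square, inner sides 110 mm, walls 10 mm above its floor, on a stand that pivots it under its middle; its open corner is a spout. When the tray is held tipped to its stop the disc slides into the spout within 1 s, and stays there as the tray levels.
- tray_nest (a point): Where the disc's centre lies once it has slid into the spout against two small stops (76 mm above the bench, level). +x: level, to the tray's middle (pivot 79 mm away); y: along the pivot; z up. The spout is a tongue 22 mm wide (y): the disc overhangs 9 mm each side, so grip it from above across y; free air below. Walls end 20 mm to +x; stops, 8 mm over the tray floor, 18 mm to -x, tip with it.
- tray_press (a point): Centre of the top of the grey round thumb plate, 30 mm diameter, at the spout's tip, 49 mm beyond tray_nest along -x; top 77 mm above the bench when level; axes as tray_nest. Pressed down, it tips the tray spout-down: a spring resists with 2 to 5 N until a rubber stop after 45 mm of travel (21 degrees; its centre then 31 mm above the bench, 4 mm nearer the pivot); a blunt tip feels the stop some 4 mm sooner. Let up, it springs level.
- balance_pan (a point): Centre of the top of the balance's round, flat, rimless steel pan, 110 mm diameter, 62 mm above the bench; x to the back of the balance, z up. The balance is a fixed light grey box, 210 by 160 mm, 50 mm high, with a small display in front of the pan, to the left or right of the tray. On the other side stands a stirrer with a square white top: not wanted.
Mind the look-alikes: they are no part of the job. Leave any pink or turquoise look-alike of the part that bears disc_center alone. What is shaped like the part that bears tray_nest but purple or yellow is not meant.

How it is judged:
On the way, in this order (a step that is already met when the one before it is completed fails the run):
1. the tray is tipped and the disc has slid into the corner spout (angle between tray_nest's own z axis and vertical above 0.17 rad and distance between disc_center and tray_nest below 0.01 m), for 0.1 s.
2. the tray is level again with the disc still in the corner spout (angle between tray_nest's own z axis and vertical below 0.06 rad and distance between disc_center and tray_nest below 0.012 m), for 0.1 s.
At the end, for the whole second after the job is handed in: The disc lies at rest, flat (within 7 degrees) and wholly on the balance's round pan (its centre within 36 mm of the pan's centre), released, and the tray is level again (horizontal distance between disc_center and balance_pan below 0.036 m and z of disc_center in the frame of balance_pan between -0.002 and 0.005 m and (angle between disc_center's own z axis and vertical below 0.12 rad or angle between disc_center's own z axis and vertical above 3.02 rad) and angle between tray_nest's own z axis and vertical below 0.06 rad and linear speed of disc below 0.01 m/s); the robot touches nothing.
It fails at once if the disc is dropped onto the pan: let go with its centre more than 35 mm above it (horizontal distance between disc_center and balance_pan below 0.06 m and z of disc_center in the frame of balance_pan above 0.035 m and contact force between anything else and disc below 0.02 N).
It also fails if it takes over 48 s, if anything falls off the work surface, if the arm or the gripper's body presses on something with over 40 N, if the wrist force passes 120 N, or if a joint passes its speed limit or range.

## Working session

There is one attempt and no reset: what is moved stays moved. The work goes in short steps, Python scripts to look and compute and a shell command to move; the robot and the scene stay as the last step left them, time stands still between calls to the robot, and variables do not carry over. Pictures are saved under pics/ and viewed, and the job is handed in when it is done.

```bash
mkdir -p pics; ls; cat > h.py <<'E'
import numpy as np, cv2, pickle
from scipy.spatial.transform import Rotation as R
from bench import telemetry, viewer, workorder
def snap(n,tag):
    d=viewer.get_image(n); pickle.dump(d,open(f'{tag}.pkl','wb'))
    cv2.imwrite(f'pics/{tag}.png',cv2.cvtColor(d['pixels'],cv2.COLOR_RGB2BGR)); return d
def load(tag): return pickle.load(open(f'{tag}.pkl','rb'))
def att(d):
    a=np.array(d['attitude'],float)
    if a.shape==(3,3): return a
    return R.from_rotvec(a).as_matrix() if a.size==3 else R.from_quat(a).as_matrix()
def px(d,u,v,z=None):
    K=np.array(d['K']); zz=d['z_map'][int(round(v)),int(round(u))]
    ray=np.array([(u-K[0,2])/K[0,0],-(v-K[1,2])/K[1,1],-1.])
    w=att(d)@ray; o=np.array(d['xyz'])
    if z is not None: return o+w*(z-o[2])/w[2]
    return o+w*zz
def crop(tag,u0,v0,u1,v1,s,out):
    d=load(tag); c=d['pixels'][v0:v1,u0:u1]
    cv2.imwrite(f'pics/{out}.png',cv2.cvtColor(cv2.resize(c,None,fx=s,fy=s,interpolation=cv2.INTER_CUBIC),cv2.COLOR_RGB2BGR))
E
python3 - <<'E'
from h import *
for n in('scene','top'):
    d=snap(n,n+'0'); print(n,d['K'],d['xyz'],d['attitude'],[k for k in d])
print(telemetry.get_state())
E
```

```text
pics
scene [[417.5399213    0.         282.56706079]
 [  0.         417.5399213  207.26822235]
 [  0.           0.           1.        ]] [ 0.76951509 -0.46990234  0.88760359] [0.58923568 0.17335309 0.50905475] ['pixels', 'z_map', 'K', 'xyz', 'attitude']
top [[492.68949857   0.         282.27894612]
 [  0.         492.68949857 212.75354925]
 [  0.           0.           1.        ]] [0.23111431 0.01799482 1.44942737] [ 0.1380197  -0.13596901 -1.5813384 ] ['pixels', 'z_map', 'K', 'xyz', 'attitude']
{'time': 0.1, 'joint_positions': array([ 1.31711213,  0.32175787, -0.07006369,  1.45155487,  0.02257247,
        1.37077682, -0.05688948]), 'qd': array([ 0.00022152, -0.00180637,  0.00043188, -0.00211538, -0.00020901,
        0.00046313,  0.00094797]), 'joint_torque': array([-5.93198965e-04, -4.92573774e+01, -4.06093905e-01, -3.13401997e+01,
       -6.42250967e-02,  3.94282106e-02,  7.34303831e-05]), 'position': array([ 0.17180795, -0.62637549,  0.22156392]), 'tool_rot': array([ 1.01071664,  1.32550107, -1.00908545]), 'ft_force': array([-0.35794769,  0.64329091, -0.29855335]), 'torque': array([0.02342392, 0.00013026, 0.00888624]), 'grip_width': 0.999259566291502}
```

View pics/scene0.png

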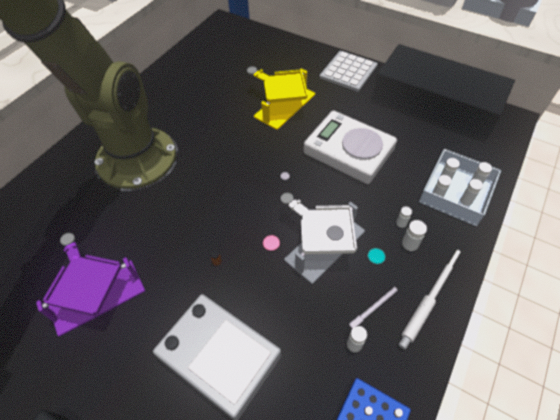

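View pics/top0.png

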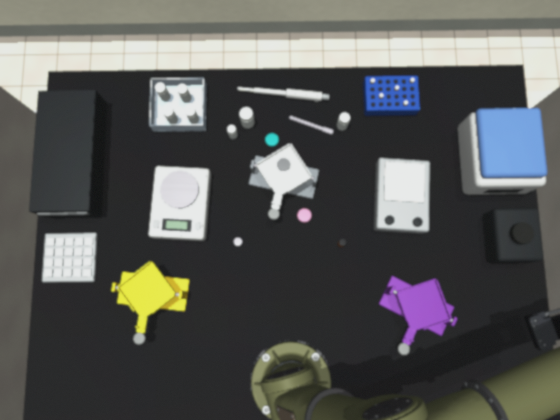

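The white tray is at (283,172) in the top view. Its thumb plate is at (274,213), the disc at (283,165), and the balance pan at (180,189) on the left. The stirrer is on the right, and the yellow and purple trays are look-alikes.

```bash
python3 - <<'E'
from h import *
crop('top0',230,130,340,230,7,'t1'); crop('top0',140,155,220,245,7,'t2'); crop('scene0',260,170,390,290,6,'s1')
crop('scene0',295,100,405,185,6,'s2')
E
```

```text
(no output)
```

View pics/t1.png

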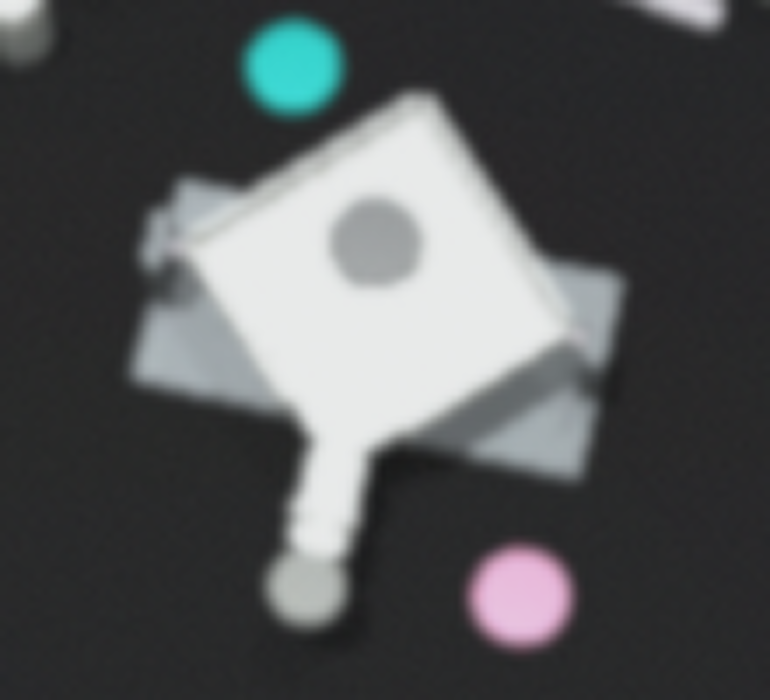

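View pics/t2.png

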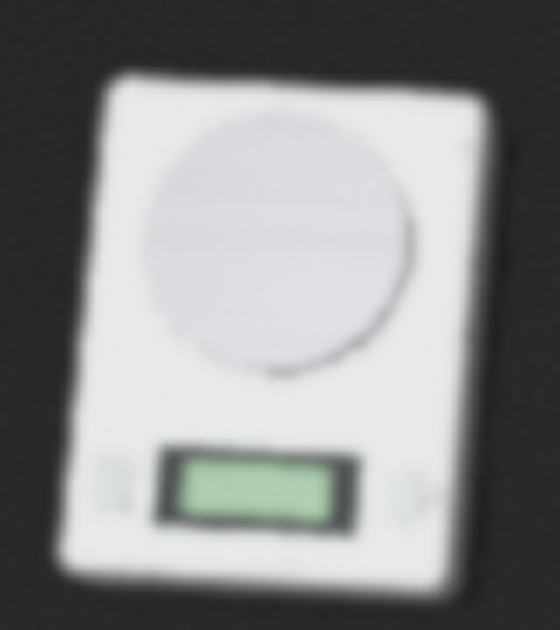

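View pics/s1.png

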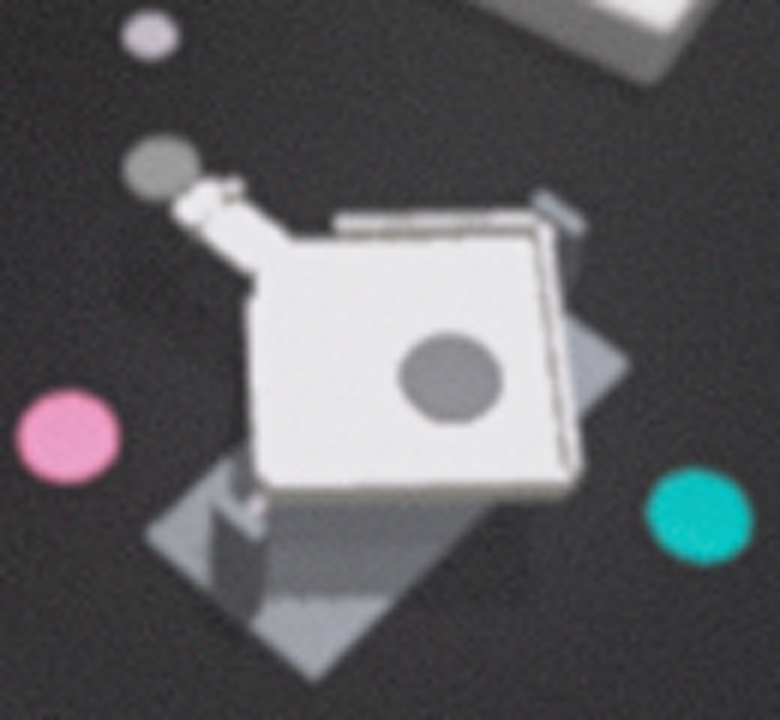

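View pics/s2.png

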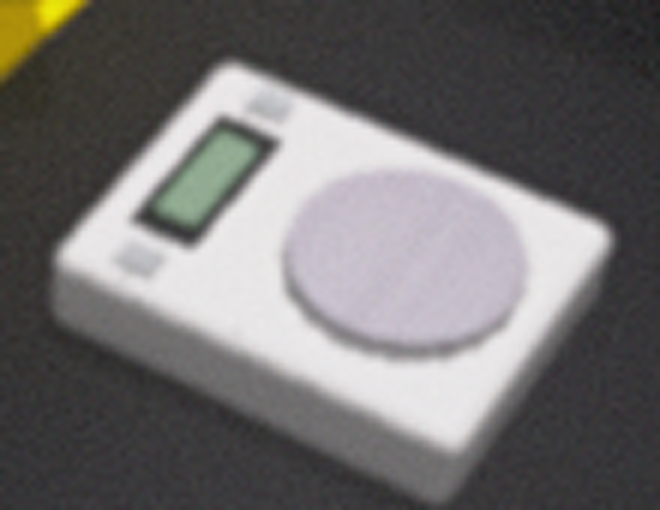

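```bash
python3 - <<'E'
from h import *
t=load('top0'); s=load('scene0')
def T(x,y,u0,v0,z,d=t,k=7): 
    u=(x+.5)/k-.5+u0; v=(y+.5)/k-.5+v0; return px(d,u,v,z).round(4), px(d,u,v).round(4)
print('plate',T(306,590,230,130,.077)); print('plateS',T(161,168,260,170,.077,s,6))
print('disc',T(375,243,230,130,.077)); print('discS',T(450,378,260,170,.077,s,6))
for p in [(425,92),(182,248),(580,340),(340,440),(320,540)]: print(p,T(*p,230,130,.08))
for p in [(545,235),(258,285),(262,487),(575,480)]: print('S',p,T(*p,260,170,.08,s,6))
print('pan',T(278,242,140,155,.062)); print('panS',T(405,260,295,100,.062,s,6))
print('small disc S', px(s,285,176,0.002))
# plate/pan segmentation by depth, both cams
def cloud(d):
    v,u=np.mgrid[0:420,0:560]; K=d['K']; z=d['z_map']
    c=np.stack([(u-K[0,2])/K[0,0]*z,-(v-K[1,2])/K[1,1]*z,-z],-1)
    return c@att(d).T+np.array(d['xyz'])
for n,d in(('top',t),('scene',s)):
    P=cloud(d)
    for nm,c in (('plate',(.425,.03)),('pan',T(278,242,140,155,.062)[0][:2])):
        m=(np.hypot(P[...,0]-c[0],P[...,1]-c[1])<.025)
        print(n,nm,m.sum(),np.percentile(P[m][:,2],[5,50,95]).round(4) if m.any() else '')
E
```

```text
plate (array([0.4697, 0.0435, 0.077 ]), array([0.4695, 0.0434, 0.0784]))
plateS (array([0.4693, 0.0397, 0.077 ]), array([0.4694, 0.0397, 0.0771]))
disc (array([0.6141, 0.0134, 0.077 ]), array([0.6144, 0.0134, 0.0761]))
discS (array([0.6131, 0.009 , 0.077 ]), array([0.6136, 0.0075, 0.0797]))
(425, 92) (array([ 0.6775, -0.0082,  0.08  ]), array([ 7.036e-01, -9.700e-03, -1.000e-04]))
(182, 248) (array([0.6124, 0.0926, 0.08  ]), array([0.6159, 0.0933, 0.0671]))
(580, 340) (array([ 0.5711, -0.0696,  0.08  ]), array([ 0.5727, -0.07  ,  0.0736]))
(340, 440) (array([0.5308, 0.0289, 0.08  ]), array([0.5318, 0.0289, 0.0754]))
(320, 540) (array([0.4896, 0.0375, 0.08  ]), array([0.49  , 0.0376, 0.078 ]))
S (545, 235) (array([0.6168, 0.0843, 0.08  ]), array([0.6176, 0.0815, 0.0841]))
S (258, 285) (array([0.5309, 0.0081, 0.08  ]), array([0.5295, 0.011 , 0.0751]))
S (262, 487) (array([ 0.5748, -0.0688,  0.08  ]), array([ 0.5736, -0.0663,  0.075 ]))
S (575, 480) (array([ 0.6726, -0.0092,  0.08  ]), array([ 0.6722, -0.0074,  0.0769]))
pan (array([0.5488, 0.3141, 0.062 ]), array([0.5469, 0.3124, 0.0702]))
panS (array([0.5492, 0.3076, 0.062 ]), array([0.5497, 0.306 , 0.0637]))
small disc S [0.40176547 0.14797978 0.002     ]
top plate 221 [-0.0045  0.0005  0.0055]
top pan 232 [0.0586 0.0634 0.0681]
scene plate 239 [-0.003  -0.0006  0.002 ]
scene pan 198 [0.0585 0.0609 0.064 ]
```

```bash
cat >> h.py <<'E'
PL=np.array([.4695,.0416,.077]); ex=np.array([.970,-.2436,0]); ey=np.array([.2436,.970,0])
NE=PL+.049*ex-[0,0,.001]; PAN=np.array([.549,.311,.062])
def st():
    s=telemetry.get_state(); M=R.from_rotvec(s['tool_rot']).as_matrix()
    print('t',s['time'],'p',s['position'].round(4),'F',s['ft_force'].round(2),'g',round(s['grip_width'],3)); return s,M
def go(target):
    s,M=st(); print('units',(M.T@(np.array(target)-s['position'])/.04).round(3))
E
python3 - <<'E'
from h import *
s,M=st(); print(M.round(3))
z=M[:,2]; 
for sg in(1,-1):
    d=sg*ey; # signed angle about tool x from z to d
    a=np.arctan2(np.dot(np.cross(z,d),M[:,0]),np.dot(z,d)); print('twist deg',np.degrees(a), a/np.radians(5))
print(NE)
for tgt in ([.44,-.28,.22],[.471,.0412,.16],[.471,.0412,.10]): go(tgt)
E
```

```text
t 0.1 p [ 0.1718 -0.6264  0.2216] F [-0.36  0.64 -0.3 ] g 0.999
[[-0.001  0.964  0.265]
 [ 0.002  0.265 -0.964]
 [-1.    -0.    -0.002]]
twist deg -150.55893516300765 -30.111787032601526
twist deg 29.441064836992357 5.888212967398471
[0.51703   0.0296636 0.076    ]
t 0.1 p [ 0.1718 -0.6264  0.2216] F [-0.36  0.64 -0.3 ] g 0.999
units [ 0.05   8.757 -6.577]
t 0.1 p [ 0.1718 -0.6264  0.2216] F [-0.36  0.64 -0.3 ] g 0.999
units [  1.562  11.629 -14.113]
t 0.1 p [ 0.1718 -0.6264  0.2216] F [-0.36  0.64 -0.3 ] g 0.999
units [  3.062  11.63  -14.11 ]
```

```bash
python3 -m creep '[{"fingers":0,"x":0,"y":0.8,"z":-0.6,"twist":0.5},{"fingers":0,"x":0,"y":1.6,"z":-1.2,"twist":1},{"fingers":0,"x":0,"y":2.4,"z":-1.8,"twist":1.5},{"fingers":0,"x":0,"y":3.2,"z":-2.4,"twist":2},{"fingers":0,"x":0,"y":4,"z":-3,"twist":2.5},{"fingers":0,"x":0,"y":4.8,"z":-3.6,"twist":3},{"fingers":0,"x":0,"y":5.6,"z":-4.2,"twist":3.5},{"fingers":0,"x":0,"y":6.4,"z":-4.8,"twist":4},{"fingers":0,"x":0,"y":7.2,"z":-5.4,"twist":4.5},{"fingers":0,"x":0,"y":8,"z":-6,"twist":5},{"fingers":0,"x":0,"y":8.8,"z":-6.6,"twist":5.9},{"fingers":0,"x":0,"y":9.1,"z":-7.4,"twist":5.9},{"fingers":0,"x":0,"y":9.4,"z":-8.3,"twist":5.9},{"fingers":0,"x":0,"y":9.7,"z":-9.2,"twist":5.9},{"fingers":0,"x":0,"y":10,"z":-10,"twist":5.9},{"fingers":0,"x":0,"y":10.4,"z":-11,"twist":5.9},{"fingers":0,"x":0,"y":10.8,"z":-12,"twist":5.9},{"fingers":0,"x":0.2,"y":11.2,"z":-13,"twist":5.9},{"fingers":0,"x":0.6,"y":11.5,"z":-13.7,"twist":5.9},{"fingers":0,"x":1,"y":11.6,"z":-14.1,"twist":5.9}]' 20
python3 - <<'E'
from h import *
s,M=st(); print(M.round(3)); print(s['joint_positions'].round(2))
go([.471,.0412,.10])
snap('scene','s10'); snap('top','t10')
crop('s10',230,100,400,290,4,'s10c')
E
```

```text
time: 1.77
position: [0.4706, 0.0455, 0.1828]
tool_rot: [1.387, 1.085, -1.382]
ft_force: [-0.4, 0.0, -0.1]
grip_width: 0.001
t 1.7667 p [0.4706 0.0455 0.1828] F [-0.44  0.02 -0.14] g 0.001
[[ 0.003  0.971 -0.239]
 [ 0.002 -0.239 -0.971]
 [-1.     0.002 -0.002]]
[ 0.56 -0.01 -0.7   1.91 -0.01  1.24 -1.95]
t 1.7667 p [0.4706 0.0455 0.1828] F [-0.44  0.02 -0.14] g 0.001
units [2.069 0.03  0.107]
```

View pics/s10.png

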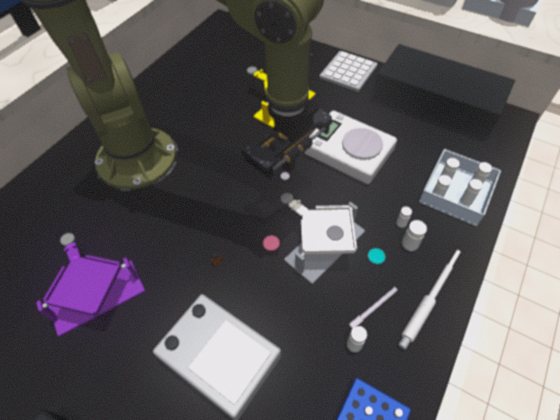

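View pics/t10.png

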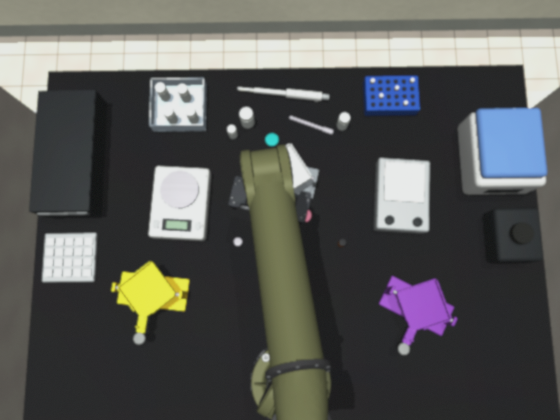

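The gripper is over the plate and in scene view around (285,150). The arm hides the plate in the top view. I'll lower to just above it and check.

```bash
python3 -m creep '[{"fingers":0,"x":0.4,"y":0.03,"z":0.1,"twist":0},{"fingers":0,"x":0.9,"y":0.03,"z":0.1,"twist":0},{"fingers":0,"x":1.4,"y":0.03,"z":0.1,"twist":0},{"fingers":0,"x":1.9,"y":0.03,"z":0.1,"twist":0},{"fingers":0,"x":1.9,"y":0.03,"z":0.1,"twist":0}]'
python3 - <<'E'
from h import *
snap('scene','s11'); crop('s11',230,120,370,250,5,'s11c')
d=load('s11'); s,M=st()
p=s['position']; q=att(d).T@(p-d['xyz']); K=d['K']; u=K[0,2]-K[0,0]*q[0]/q[2]; v=K[1,2]+K[1,1]*q[1]/q[2]; print('tip px crop',(u-230)*5,(v-120)*5)
E
```

```text
time: 2.28
position: [0.4675, 0.0339, 0.1033]
tool_rot: [1.386, 1.085, -1.396]
ft_force: [-0.7, -1.1, -0.5]
grip_width: 0.008
t 2.3333 p [0.4688 0.0343 0.1052] F [ 0.7   0.48 -0.39] g 0.008
tip px crop 274.9058734966073 360.16435071922587
```

View pics/s11c.png

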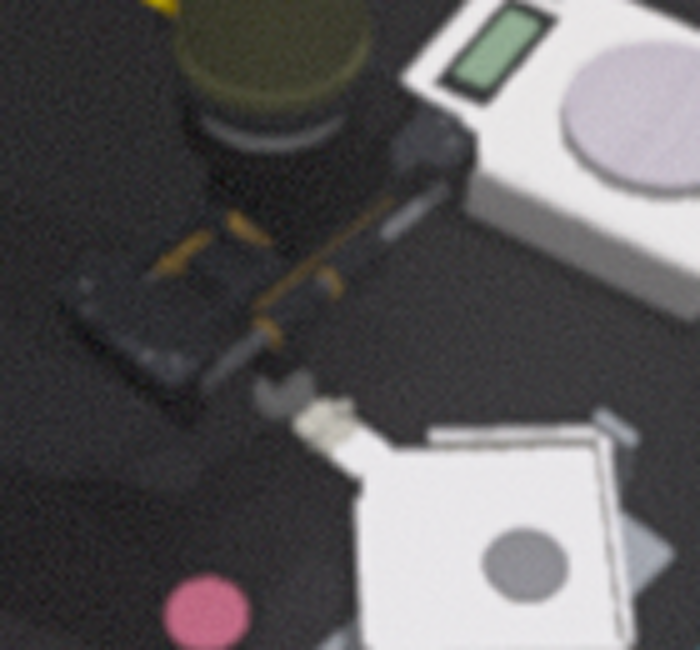

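```bash
python3 - <<'E'
from h import *
s,M=st(); print(M.round(3)); go([.471,.0412,.09])
E
```

```text
t 2.3333 p [0.4688 0.0343 0.1052] F [ 0.7   0.48 -0.39] g 0.008
[[-0.004  0.969 -0.246]
 [ 0.    -0.246 -0.969]
 [-1.    -0.004  0.001]]
t 2.3333 p [0.4688 0.0343 0.1052] F [ 0.7   0.48 -0.39] g 0.008
units [ 0.379  0.013 -0.181]
```

```bash
python3 -m creep '[{"fingers":0,"x":0.2,"y":0.02,"z":-0.1,"twist":0},{"fingers":0,"x":0.4,"y":0.02,"z":-0.18,"twist":0},{"fingers":0,"x":0.4,"y":0.02,"z":-0.18,"twist":0},{"fingers":0,"x":0.4,"y":0.02,"z":-0.18,"twist":0}]'
python3 - <<'E'
from h import *
snap('scene','s12'); crop('s12',230,120,370,250,5,'s12c')
go([.471,.0412,.035])
E
```

```text
time: 2.67
position: [0.473, 0.0428, 0.0907]
tool_rot: [1.388, 1.083, -1.388]
ft_force: [0.5, -0.2, 0.0]
grip_width: 0.005
t 2.7167 p [0.4732 0.0426 0.0909] F [ 0.05  0.31 -0.16] g 0.007
units [ 1.397 -0.045  0.047]
```

View pics/s12c.png

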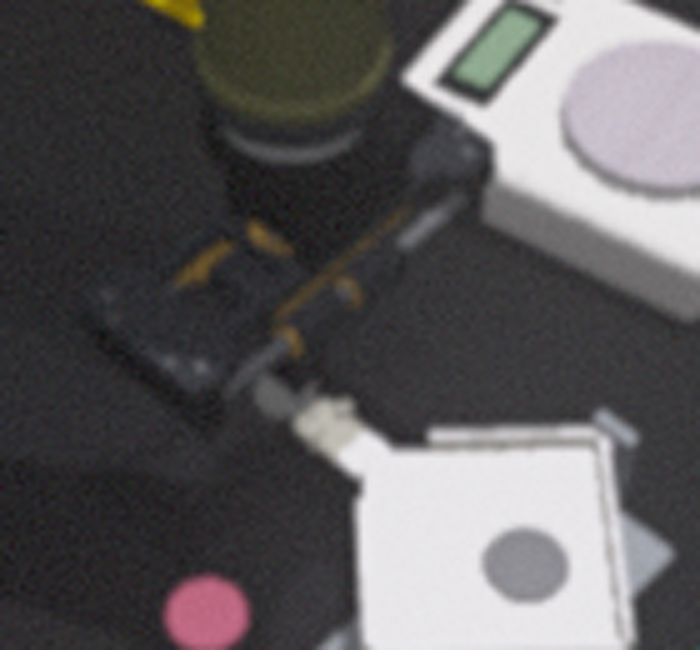

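```bash
python3 - <<'E'
from h import *
d=load('s12'); K=d['K']
c=d['pixels'][170:220,265:325]; c=np.clip(c.astype(float)*2.2,0,255).astype(np.uint8)
c=cv2.cvtColor(cv2.resize(c,None,fx=12,fy=12,interpolation=cv2.INTER_CUBIC),cv2.COLOR_RGB2BGR)
def pr(p):
    q=att(d).T@(p-np.array(d['xyz'])); return K[0,2]-K[0,0]*q[0]/q[2],K[1,2]+K[1,1]*q[1]/q[2]
s,M=st(); p=s['position']
def mk(P,col):
    u,v=pr(P); cv2.circle(c,(int((u-265+.5)*12),int((v-170+.5)*12)),3,col,-1)
for a in(-.0095,.0095):
    for b in (-.015,.015): mk(p+a*ex+b*ey,(0,0,255))
mk(p,(0,255,255)); mk(PL,(0,255,0))
for a in np.linspace(0,6.28,24): mk(PL+.015*np.array([np.cos(a),np.sin(a),0]),(0,255,0))
cv2.imwrite('pics/s12d.png',c)
E
```

```text
t 2.7167 p [0.4732 0.0426 0.0909] F [ 0.05  0.31 -0.16] g 0.007
```

View pics/s12d.png

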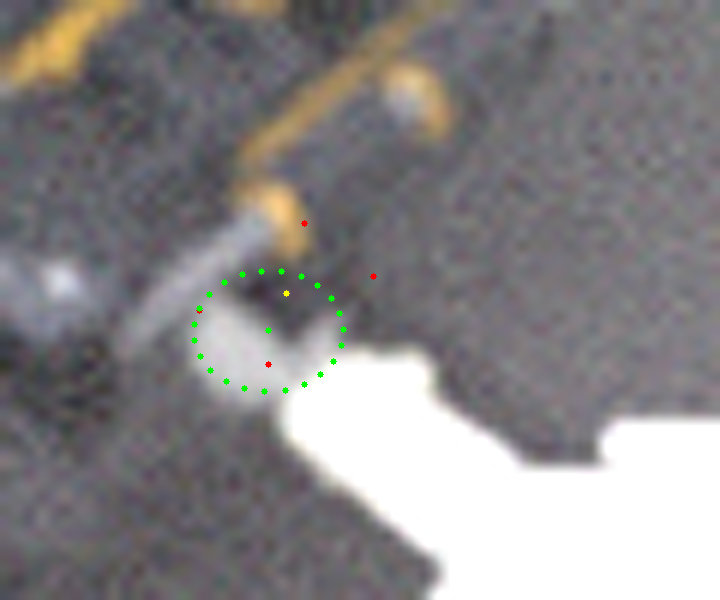

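The tip is above the plate, a little to the tray side. I'll correct by 2 mm and press.

```bash
python3 -m creep '[{"fingers":0,"x":0.1,"y":-0.05,"z":0.05,"twist":0},{"fingers":0,"x":0.2,"y":-0.05,"z":0.05,"twist":0},{"fingers":0,"x":0.35,"y":-0.05,"z":0.05,"twist":0},{"fingers":0,"x":0.5,"y":-0.05,"z":0.05,"twist":0},{"fingers":0,"x":0.6,"y":-0.05,"z":0.05,"twist":0},{"fingers":0,"x":0.6,"y":-0.05,"z":0.05,"twist":0}]'
python3 - <<'E'
from h import *
snap('scene','s13'); crop('s13',230,120,370,250,5,'s13c')
go([.472,.0408,.036])
E
```

```text
time: 3.22
position: [0.4702, 0.0408, 0.0657]
tool_rot: [1.388, 1.083, -1.389]
ft_force: [-0.6, -0.6, 2.1]
grip_width: 0.004
t 3.2667 p [0.4702 0.0408 0.0661] F [-1.96 -0.73  2.07] g 0.007
units [ 0.752  0.045 -0.01 ]
```

View pics/s13c.png

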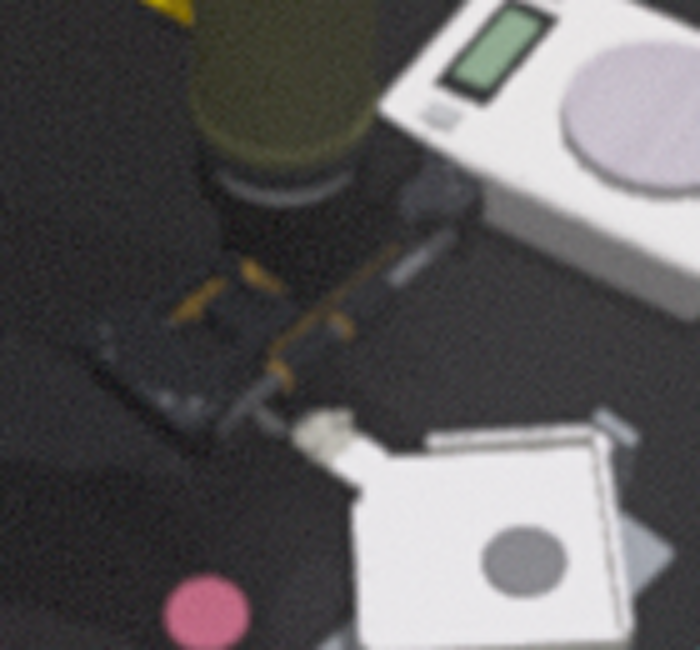

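```bash
python3 -m creep '[{"fingers":0,"x":0.15,"y":0.01,"z":0,"twist":0},{"fingers":0,"x":0.3,"y":0.02,"z":0,"twist":0},{"fingers":0,"x":0.45,"y":0.03,"z":0,"twist":0},{"fingers":0,"x":0.58,"y":0.04,"z":0,"twist":0},{"fingers":0,"x":0.68,"y":0.04,"z":0,"twist":0},{"fingers":0,"x":0.7,"y":0.04,"z":0,"twist":0},{"fingers":0,"x":0.7,"y":0.04,"z":0,"twist":0},{"fingers":0,"x":0.7,"y":0.04,"z":0,"twist":0},{"fingers":0,"x":0.7,"y":0.04,"z":0,"twist":0},{"fingers":0,"x":0.7,"y":0.04,"z":0,"twist":0},{"fingers":0,"x":0.7,"y":0.04,"z":0,"twist":0},{"fingers":0,"x":0.7,"y":0.04,"z":0,"twist":0},{"fingers":0,"x":0.7,"y":0.04,"z":0,"twist":0},{"fingers":0,"x":0.7,"y":0.04,"z":0,"twist":0}]'
python3 - <<'E'
from h import *
snap('scene','s14'); crop('s14',230,120,370,250,5,'s14c'); st()
E
```

```text
time: 4.43
position: [0.4722, 0.0407, 0.0386]
tool_rot: [1.389, 1.082, -1.389]
ft_force: [0.9, 0.5, 4.3]
grip_width: 0.006
t 4.4833 p [0.4722 0.0407 0.0386] F [1.32 0.41 3.94] g 0.006
```

View pics/s14c.png

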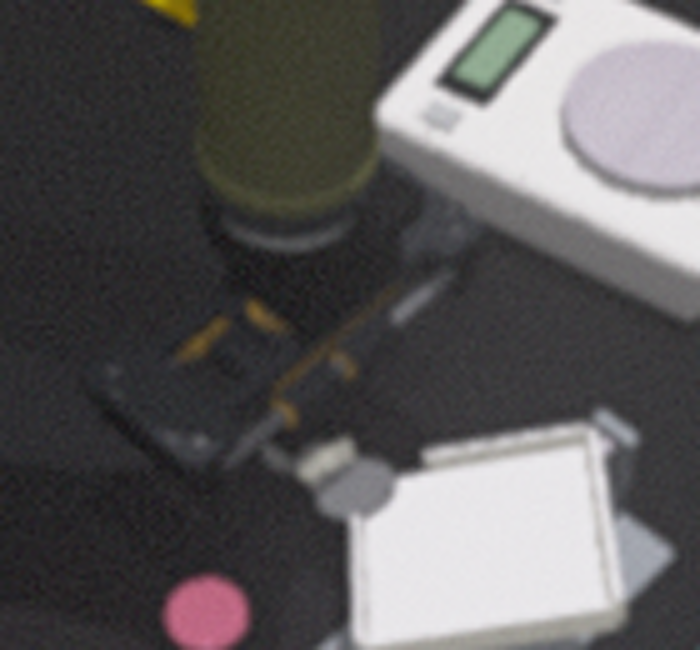

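The disc has slid to the spout at crop pixel (357,488), against the stops. I'll hold a little longer, then let it up smoothly.

```bash
python3 -m creep '[{"fingers":0,"x":0.08,"y":0,"z":0,"twist":0},{"fingers":0,"x":0.08,"y":0,"z":0,"twist":0},{"fingers":0,"x":0.08,"y":0,"z":0,"twist":0},{"fingers":0,"x":-0.08,"y":0,"z":0,"twist":0},{"fingers":0,"x":-0.18,"y":0,"z":0,"twist":0},{"fingers":0,"x":-0.28,"y":-0.01,"z":0,"twist":0},{"fingers":0,"x":-0.38,"y":-0.02,"z":0,"twist":0},{"fingers":0,"x":-0.48,"y":-0.03,"z":0,"twist":0},{"fingers":0,"x":-0.58,"y":-0.04,"z":0,"twist":0},{"fingers":0,"x":-0.68,"y":-0.04,"z":0,"twist":0},{"fingers":0,"x":-0.78,"y":-0.05,"z":0,"twist":0},{"fingers":0,"x":-0.88,"y":-0.05,"z":0,"twist":0},{"fingers":0,"x":-0.98,"y":-0.05,"z":0,"twist":0},{"fingers":0,"x":-1.15,"y":-0.05,"z":0,"twist":0},{"fingers":0,"x":-1.5,"y":-0.05,"z":0,"twist":0},{"fingers":0,"x":-2,"y":-0.05,"z":0,"twist":0},{"fingers":0,"x":-2.5,"y":-0.05,"z":0,"twist":0},{"fingers":0,"x":-2.5,"y":-0.05,"z":0,"twist":0}]'
python3 - <<'E'
from h import *
snap('scene','s15'); crop('s15',230,120,370,250,5,'s15c'); st()
E
```

```text
time: 5.98
position: [0.4728, 0.0415, 0.1425]
tool_rot: [1.392, 1.077, -1.383]
ft_force: [0.2, 0.6, -1.1]
grip_width: 0.009
t 6.0333 p [0.4718 0.0413 0.1407] F [0.26 0.71 0.62] g 0.004
```

View pics/s15c.png

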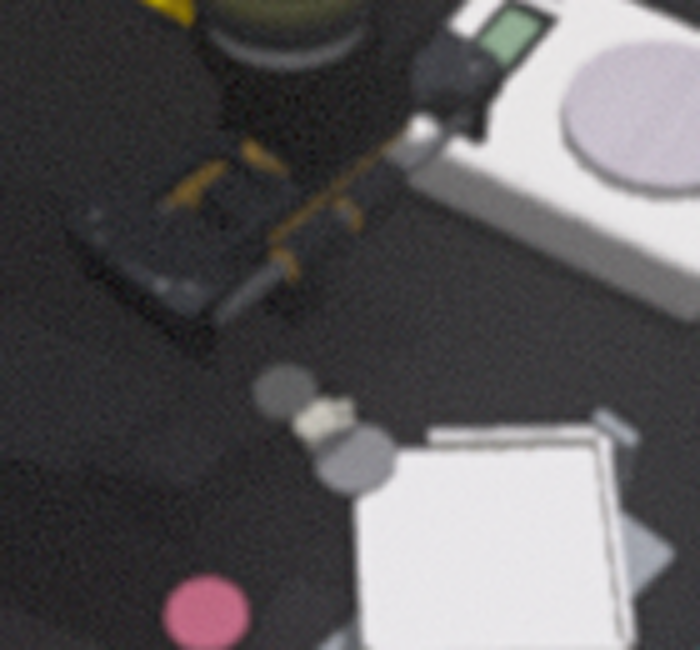

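```bash
python3 - <<'E'
from h import *
d=load('s15'); print('disc scene',px(d,(357.5)/5-.5+230,(459.5)/5-.5+120,.078), 'nominal',NE)
print('plate scene',px(d,(286.5)/5-.5+230,(392.5)/5-.5+120,.077))
s,M=st(); print(M.round(3)); go([.5175,.029,.11])
E
```

```text
disc scene [0.51941649 0.02141129 0.078     ] nominal [0.51703   0.0296636 0.076    ]
plate scene [0.47074281 0.03913471 0.077     ]
t 6.0333 p [0.4718 0.0413 0.1407] F [0.26 0.71 0.62] g 0.004
[[ 0.005  0.97  -0.245]
 [-0.001 -0.245 -0.97 ]
 [-1.     0.005 -0.001]]
t 6.0333 p [0.4718 0.0413 0.1407] F [0.26 0.71 0.62] g 0.004
units [0.772 1.179 0.018]
```

```bash
python3 - <<'E'
from h import *
t=load('top0')
P=lambda x,y,z:px(t,(x+.5)/7-.5+230,(y+.5)/7-.5+130,z)
for a,b,z in [((183,180),(625,275),.003),((130,380),(580,480),.003),((340,447),(320,547),.076),((306,590),(425,92),.08),((182,248),(580,340),.08)]:
    v=P(*b,z)-P(*a,z); print(a,b,np.degrees(np.arctan2(v[1],v[0])).round(1),np.linalg.norm(v).round(4))
d=load('s15')
c=d['pixels'][185:230,270:330]; c=np.clip(c.astype(float)*1.5,0,255).astype(np.uint8)
c=cv2.cvtColor(cv2.resize(c,None,fx=13,fy=13,interpolation=cv2.INTER_CUBIC),cv2.COLOR_RGB2BGR)
K=d['K']
def mk(Q,col):
    q=att(d).T@(Q-np.array(d['xyz'])); u,v=K[0,2]-K[0,0]*q[0]/q[2],K[1,2]+K[1,1]*q[1]/q[2]
    cv2.circle(c,(int((u-270+.5)*13),int((v-185+.5)*13)),2,col,-1)
plS=np.array([.4700,.0394,.077]); nS=plS+.049*ex+[0,0,.001]
for a in np.linspace(0,6.28,30):
    e=np.array([np.cos(a),np.sin(a),0]); mk(plS+.015*e,(0,255,0)); mk(nS+.02*e,(0,0,255))
cv2.imwrite('pics/s15d.png',c)
E
```

```text
(183, 180) (625, 275) -103.4 0.1963
(130, 380) (580, 480) -103.7 0.1981
(340, 447) (320, 547) 168.2 0.0422
(306, 590) (425, 92) -13.9 0.2145
(182, 248) (580, 340) -104.3 0.1674
```

View pics/s15d.png

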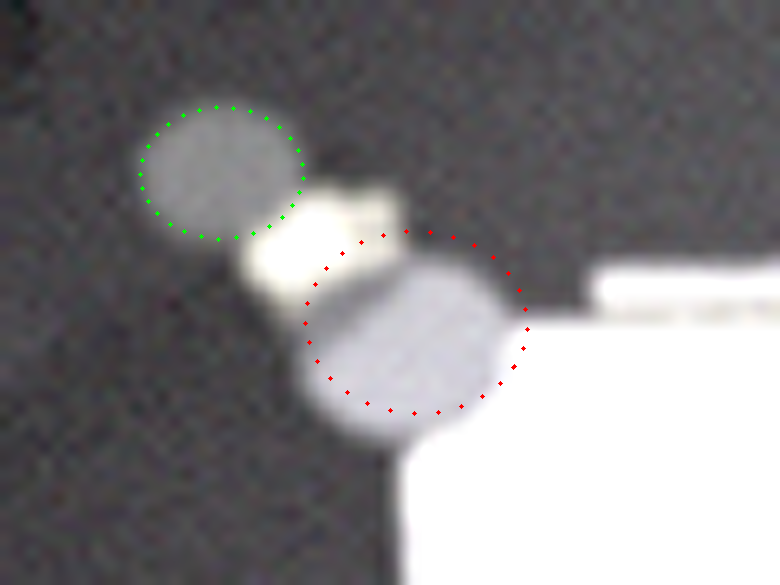

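The disc lies level in the spout, about 4 mm towards the tray's -y side of my nominal line. That is within tolerance. I'll open the gripper and move above it.

```bash
python3 -m creep '[{"fingers":1,"x":0,"y":0.3,"z":0.03,"twist":0},{"fingers":1,"x":0,"y":0.7,"z":0.06,"twist":0},{"fingers":1,"x":0,"y":1.0,"z":0.1,"twist":0},{"fingers":1,"x":0.2,"y":1.2,"z":0.1,"twist":0},{"fingers":1,"x":0.4,"y":1.2,"z":0.1,"twist":0},{"fingers":1,"x":0.6,"y":1.2,"z":0.1,"twist":0},{"fingers":1,"x":0.6,"y":1.2,"z":0.1,"twist":0},{"fingers":1,"x":0.6,"y":1.2,"z":0.1,"twist":0},{"fingers":1,"x":0.6,"y":1.2,"z":0.1,"twist":0}]'
python3 - <<'E'
from h import *
snap('scene','s16'); crop('s16',230,100,390,250,5,'s16c'); s,M=st(); print(M.round(3)); go([.5175,.0255,.0735])
E
```

```text
time: 6.78
position: [0.5152, 0.0257, 0.1145]
tool_rot: [1.388, 1.082, -1.389]
ft_force: [-0.4, -0.8, -0.0]
grip_width: 0.604
t 6.8333 p [0.5155 0.0257 0.1148] F [-0.11  0.2  -0.15] g 0.652
[[ 0.     0.97  -0.244]
 [-0.    -0.244 -0.97 ]
 [-1.     0.     0.   ]]
t 6.8333 p [0.5155 0.0257 0.1148] F [-0.11  0.2  -0.15] g 0.652
units [ 1.032  0.049 -0.008]
```

View pics/s16c.png

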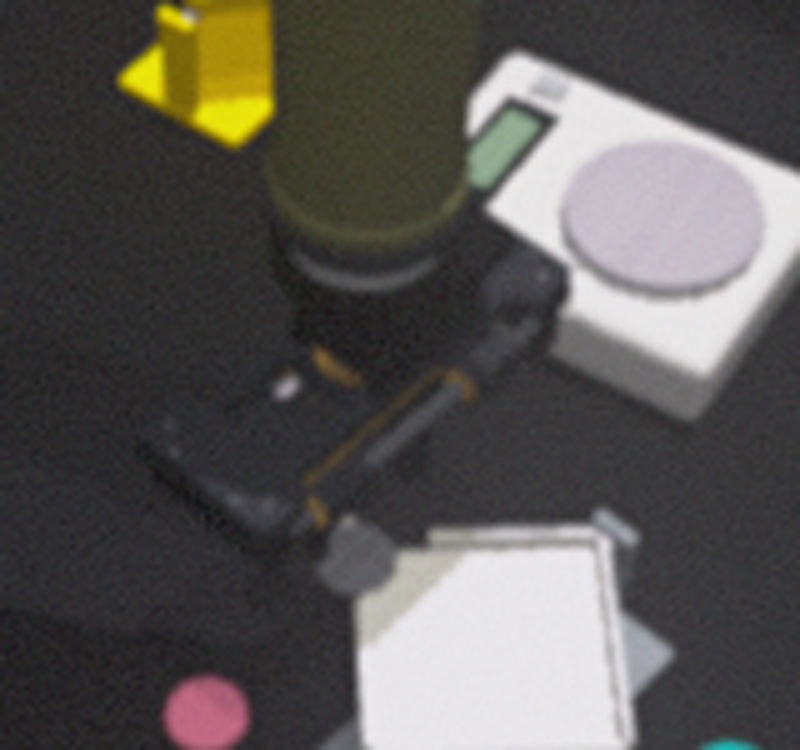

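```bash
python3 -m creep '[{"fingers":1,"x":0,"y":0.05,"z":0,"twist":0},{"fingers":1,"x":0,"y":0.05,"z":0,"twist":0},{"fingers":1,"x":0,"y":0.05,"z":0,"twist":0},{"fingers":1,"x":0,"y":0.05,"z":0,"twist":0},{"fingers":1,"x":0,"y":0.05,"z":0,"twist":0},{"fingers":1,"x":0.2,"y":0.05,"z":0,"twist":0},{"fingers":1,"x":0.4,"y":0.05,"z":0,"twist":0},{"fingers":1,"x":0.6,"y":0.05,"z":0,"twist":0},{"fingers":1,"x":0.8,"y":0.05,"z":0,"twist":0},{"fingers":1,"x":0.95,"y":0.05,"z":0,"twist":0},{"fingers":1,"x":1.05,"y":0.05,"z":0,"twist":0},{"fingers":1,"x":1.05,"y":0.05,"z":0,"twist":0},{"fingers":1,"x":1.05,"y":0.05,"z":0,"twist":0}]'
python3 - <<'E'
from h import *
snap('scene','s17'); crop('s17',230,100,390,250,5,'s17c'); go([.5175,.0255,.072])
E
```

```text
time: 7.92
position: [0.5175, 0.0251, 0.0723]
tool_rot: [1.389, 1.083, -1.389]
ft_force: [0.7, -0.4, -0.2]
grip_width: 0.999
t 7.9667 p [0.5178 0.0251 0.0726] F [-0.26  0.73  0.38] g 1.001
units [ 0.016 -0.01  -0.009]
```

View pics/s17c.png

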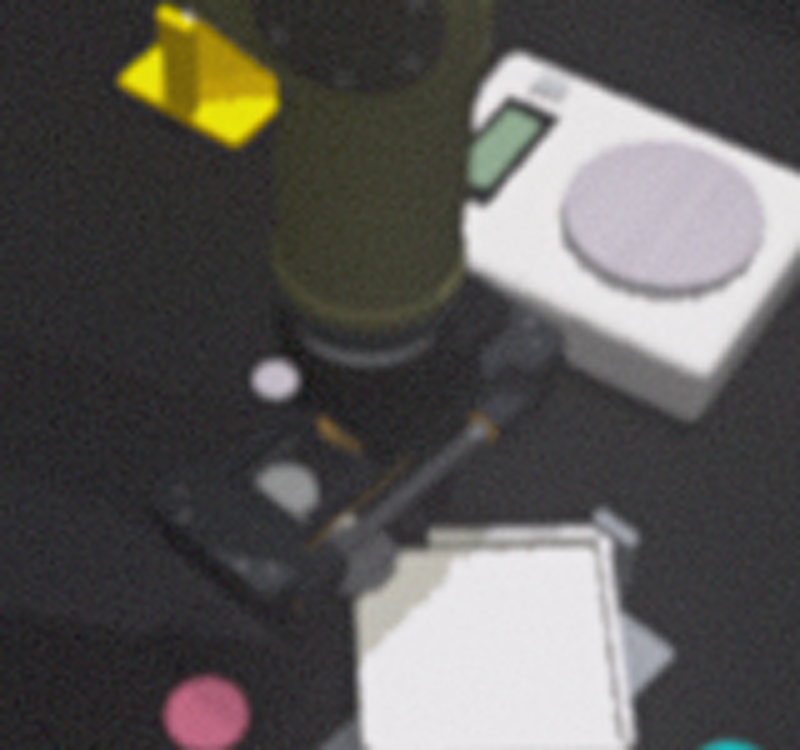

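```bash
python3 -m creep '[{"fingers":0.6,"x":0,"y":0,"z":0,"twist":0},{"fingers":0.6,"x":0,"y":0,"z":0,"twist":0},{"fingers":0.6,"x":0,"y":0,"z":0,"twist":0},{"fingers":0.6,"x":0,"y":0,"z":0,"twist":0},{"fingers":0.6,"x":0,"y":0,"z":0,"twist":0},{"fingers":0.6,"x":0,"y":0,"z":0,"twist":0},{"fingers":0.55,"x":0,"y":0,"z":0,"twist":0},{"fingers":0.5,"x":0,"y":0,"z":0,"twist":0},{"fingers":0.47,"x":0,"y":0,"z":0,"twist":0},{"fingers":0.4,"x":0,"y":0,"z":0,"twist":0},{"fingers":0.35,"x":0,"y":0,"z":0,"twist":0},{"fingers":0.3,"x":0,"y":0,"z":0,"twist":0},{"fingers":0.3,"x":0,"y":0,"z":0,"twist":0},{"fingers":0.3,"x":0,"y":0,"z":0,"twist":0}]' 15
python3 - <<'E'
from h import *
st()
E
```

```text
time: 9.13
position: [0.5176, 0.025, 0.0725]
tool_rot: [1.389, 1.082, -1.389]
ft_force: [-0.9, 0.1, -0.3]
grip_width: 0.442
t 9.1333 p [0.5176 0.025  0.0725] F [-0.94  0.06 -0.34] g 0.442
```

```bash
python3 -m creep '[{"fingers":0.3,"x":-0.1,"y":0,"z":0,"twist":0},{"fingers":0.3,"x":-0.2,"y":0,"z":0,"twist":0},{"fingers":0.3,"x":-0.35,"y":0,"z":0,"twist":0},{"fingers":0.3,"x":-0.55,"y":0,"z":0,"twist":0},{"fingers":0.3,"x":-0.8,"y":0,"z":0,"twist":0},{"fingers":0.3,"x":-1,"y":0,"z":0,"twist":0},{"fingers":0.3,"x":-1,"y":0,"z":0,"twist":0}]' 15
python3 - <<'E'
from h import *
st(); snap('scene','s18'); snap('top','t18'); 
for t,b in(('s18',(250,150,350,250)),):
    d=load(t); c=np.clip(d['pixels'][b[1]:b[3],b[0]:b[2]].astype(float)*1.8,0,255).astype(np.uint8)
    cv2.imwrite('pics/s18c.png',cv2.cvtColor(cv2.resize(c,None,fx=6,fy=6,interpolation=cv2.INTER_CUBIC),cv2.COLOR_RGB2BGR))
E
```

```text
time: 9.72
position: [0.5192, 0.0251, 0.115]
tool_rot: [1.391, 1.079, -1.386]
ft_force: [-0.3, 0.2, -0.9]
grip_width: 0.448
t 9.7167 p [0.5192 0.0251 0.115 ] F [-0.34  0.16 -0.9 ] g 0.448
```

View pics/s18c.png

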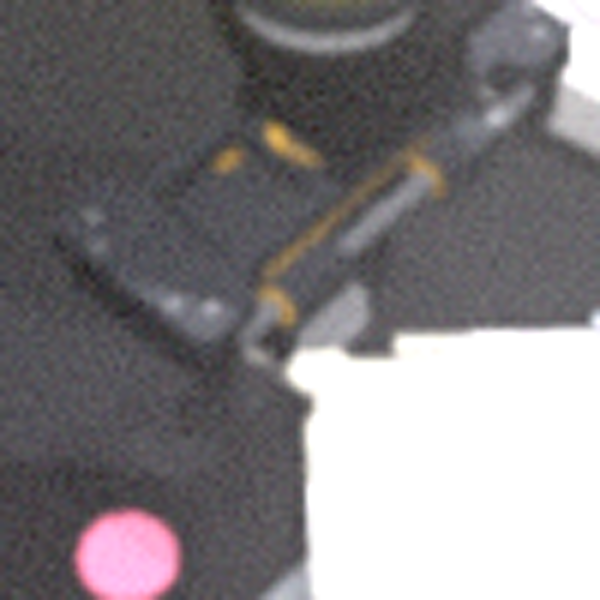

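```bash
python3 - <<'E'
from h import *
go([.549,.311,.135]); go([.549,.311,.069])
E
```

```text
t 9.8167 p [0.518  0.0249 0.1132] F [-0.45 -0.47 -0.61] g 0.446
units [-0.548 -0.997 -7.125]
t 9.8167 p [0.518  0.0249 0.1132] F [-0.45 -0.47 -0.61] g 0.446
units [ 1.102 -1.    -7.125]
```

```bash
python3 -m creep '[{"fingers":0.3,"x":-0.3,"y":0,"z":-0.1,"twist":0},{"fingers":0.3,"x":-0.55,"y":-0.05,"z":-0.4,"twist":0},{"fingers":0.3,"x":-0.55,"y":-0.1,"z":-0.9,"twist":0},{"fingers":0.3,"x":-0.55,"y":-0.2,"z":-1.5,"twist":0},{"fingers":0.3,"x":-0.55,"y":-0.3,"z":-2.1,"twist":0},{"fingers":0.3,"x":-0.55,"y":-0.4,"z":-2.7,"twist":0},{"fingers":0.3,"x":-0.55,"y":-0.5,"z":-3.3,"twist":0},{"fingers":0.3,"x":-0.55,"y":-0.6,"z":-3.9,"twist":0},{"fingers":0.3,"x":-0.55,"y":-0.7,"z":-4.5,"twist":0},{"fingers":0.3,"x":-0.55,"y":-0.8,"z":-5.1,"twist":0},{"fingers":0.3,"x":-0.55,"y":-0.9,"z":-5.7,"twist":0},{"fingers":0.3,"x":-0.55,"y":-0.95,"z":-6.2,"twist":0},{"fingers":0.3,"x":-0.55,"y":-1,"z":-6.6,"twist":0},{"fingers":0.3,"x":-0.55,"y":-1,"z":-6.9,"twist":0},{"fingers":0.3,"x":-0.55,"y":-1,"z":-7.1,"twist":0},{"fingers":0.3,"x":-0.55,"y":-1,"z":-7.1,"twist":0},{"fingers":0.3,"x":-0.55,"y":-1,"z":-7.1,"twist":0},{"fingers":0.3,"x":-0.55,"y":-1,"z":-7.1,"twist":0}]' 15
python3 - <<'E'
from h import *
snap('scene','s19')
d=load('s19');b=(280,60,420,190); c=np.clip(d['pixels'][b[1]:b[3],b[0]:b[2]].astype(float)*1.3,0,255).astype(np.uint8)
cv2.imwrite('pics/s19c.png',cv2.cvtColor(cv2.resize(c,None,fx=5,fy=5,interpolation=cv2.INTER_CUBIC),cv2.COLOR_RGB2BGR))
go([.549,.311,.066]); s,M=st(); print(M.round(3))
E
```

```text
time: 11.32
position: [0.5484, 0.3093, 0.1346]
tool_rot: [1.389, 1.081, -1.39]
ft_force: [0.7, -0.6, -0.5]
grip_width: 0.451
t 11.3667 p [0.5485 0.309  0.1345] F [ 0.15 -0.47 -0.81] g 0.447
units [ 1.713  0.    -0.054]
t 11.3667 p [0.5485 0.309  0.1345] F [ 0.15 -0.47 -0.81] g 0.447
[[-0.     0.969 -0.246]
 [-0.001 -0.246 -0.969]
 [-1.     0.     0.001]]
```

View pics/s19c.png

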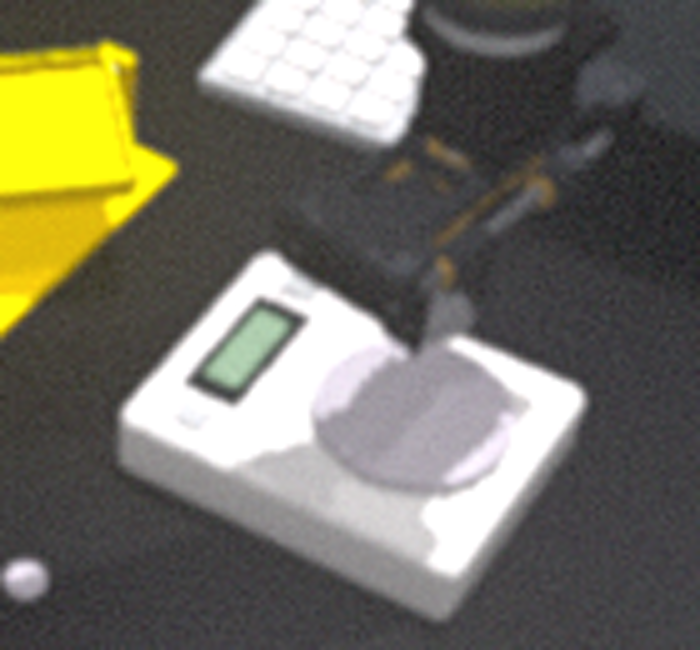

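View pics/s19.png

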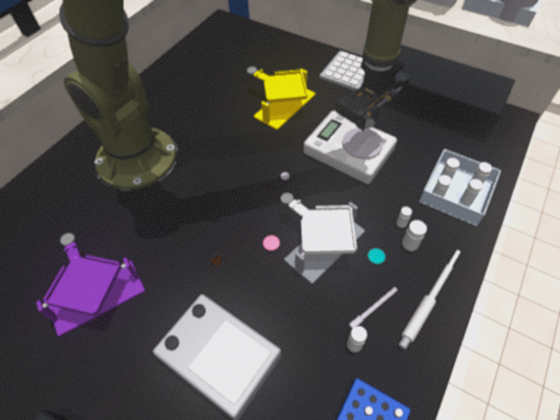

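The tray is level and empty. The disc is held over the pan, with its light edge at (445,320) in the crop. I'll lower it gently.

```bash
python3 -m creep '[{"fingers":0.3,"x":0.2,"y":0,"z":-0.05,"twist":0},{"fingers":0.3,"x":0.5,"y":0,"z":-0.05,"twist":0},{"fingers":0.3,"x":0.8,"y":0,"z":-0.05,"twist":0},{"fingers":0.3,"x":1.1,"y":0,"z":-0.05,"twist":0},{"fingers":0.3,"x":1.35,"y":0,"z":-0.05,"twist":0},{"fingers":0.3,"x":1.5,"y":0,"z":-0.05,"twist":0},{"fingers":0.3,"x":1.55,"y":0,"z":-0.05,"twist":0},{"fingers":0.3,"x":1.55,"y":0,"z":-0.05,"twist":0},{"fingers":0.3,"x":1.55,"y":0,"z":-0.05,"twist":0}]' 15
python3 - <<'E'
from h import *
snap('scene','s20')
d=load('s20');b=(320,90,400,170); c=np.clip(d['pixels'][b[1]:b[3],b[0]:b[2]].astype(float)*1.3,0,255).astype(np.uint8)
cv2.imwrite('pics/s20c.png',cv2.cvtColor(cv2.resize(c,None,fx=7,fy=7,interpolation=cv2.INTER_CUBIC),cv2.COLOR_RGB2BGR))
go([.549,.311,.062])
E
```

```text
time: 12.12
position: [0.5489, 0.3124, 0.0727]
tool_rot: [1.389, 1.082, -1.388]
ft_force: [0.3, 0.6, 0.5]
grip_width: 0.45
t 12.1667 p [0.5491 0.3125 0.0731] F [-0.   -0.55  0.18] g 0.446
units [0.277 0.006 0.037]
```

View pics/s20c.png

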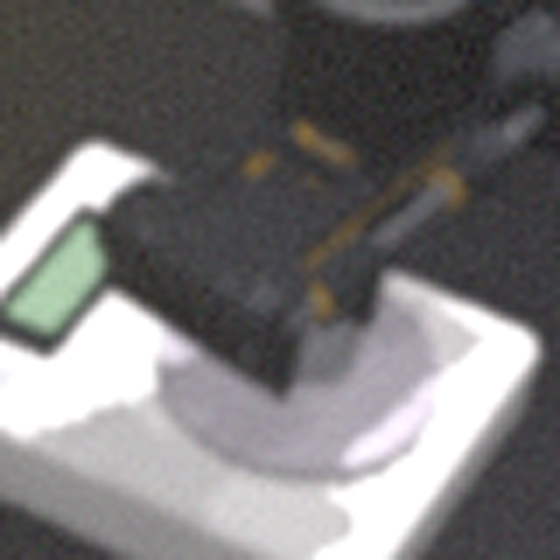

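```bash
python3 -m creep '[{"fingers":0.3,"x":0.06,"y":0,"z":0,"twist":0},{"fingers":0.3,"x":0.12,"y":0,"z":0,"twist":0},{"fingers":0.3,"x":0.17,"y":0,"z":0,"twist":0},{"fingers":0.3,"x":0.2,"y":0,"z":0,"twist":0},{"fingers":0.3,"x":0.2,"y":0,"z":0,"twist":0}]'
python3 -m creep '[{"fingers":0.3,"x":0.02,"y":0,"z":0,"twist":0},{"fingers":0.3,"x":0.03,"y":0,"z":0,"twist":0},{"fingers":0.3,"x":0.03,"y":0,"z":0,"twist":0}]'
```

```text
time: 12.58
position: [0.5485, 0.3119, 0.0641]
tool_rot: [1.388, 1.082, -1.389]
ft_force: [-0.3, 0.4, 0.3]
grip_width: 0.445
time: 12.83
position: [0.5487, 0.3121, 0.0632]
tool_rot: [1.389, 1.082, -1.389]
ft_force: [0.6, -0.7, -1.1]
grip_width: 0.448
```

```bash
python3 -m creep '[{"fingers":0.3,"x":0.02,"y":0,"z":0,"twist":0},{"fingers":0.3,"x":0.02,"y":0,"z":0,"twist":0},{"fingers":0.3,"x":0.02,"y":0,"z":0,"twist":0}]'
python3 -m creep '[{"fingers":0.3,"x":0.02,"y":0,"z":0,"twist":0},{"fingers":0.3,"x":0.02,"y":0,"z":0,"twist":0},{"fingers":0.3,"x":0.02,"y":0,"z":0,"twist":0}]'
```

```text
time: 13.08
position: [0.5488, 0.3121, 0.0626]
tool_rot: [1.389, 1.082, -1.389]
ft_force: [0.3, -0.4, -0.1]
grip_width: 0.447
time: 13.33
position: [0.5488, 0.3121, 0.0625]
tool_rot: [1.389, 1.082, -1.389]
ft_force: [-2.5, -1.3, 6.1]
grip_width: 0.444
```

```bash
python3 -m creep '[{"fingers":0.46,"x":-0.02,"y":0,"z":0,"twist":0},{"fingers":0.48,"x":-0.02,"y":0,"z":0,"twist":0},{"fingers":0.5,"x":-0.02,"y":0,"z":0,"twist":0},{"fingers":0.52,"x":-0.02,"y":0,"z":0,"twist":0},{"fingers":0.56,"x":-0.02,"y":0,"z":0,"twist":0},{"fingers":0.6,"x":-0.02,"y":0,"z":0,"twist":0},{"fingers":0.65,"x":-0.02,"y":0,"z":0,"twist":0},{"fingers":0.7,"x":-0.02,"y":0,"z":0,"twist":0},{"fingers":0.7,"x":-0.02,"y":0,"z":0,"twist":0},{"fingers":0.7,"x":-0.02,"y":0,"z":0,"twist":0},{"fingers":0.7,"x":-0.1,"y":0,"z":0,"twist":0},{"fingers":0.7,"x":-0.3,"y":0,"z":0,"twist":0},{"fingers":0.7,"x":-0.6,"y":0,"z":0,"twist":0},{"fingers":0.7,"x":-1,"y":0,"z":0,"twist":0},{"fingers":0.7,"x":-1.6,"y":0,"z":0,"twist":0},{"fingers":0.7,"x":-2.3,"y":0,"z":0,"twist":0},{"fingers":0.7,"x":-3,"y":0,"z":0,"twist":0},{"fingers":0.7,"x":-3,"y":0,"z":0,"twist":0},{"fingers":0.7,"x":-3,"y":0,"z":0,"twist":0}]'
python3 - <<'E'
from h import *
st(); snap('scene','s21'); crop('s21',290,60,430,190,5,'s21c')
E
```

```text
time: 14.92
position: [0.5498, 0.3135, 0.1849]
tool_rot: [1.393, 1.081, -1.384]
ft_force: [0.6, -0.1, -1.1]
grip_width: 0.701
t 14.9167 p [0.5498 0.3135 0.1849] F [ 0.64 -0.1  -1.14] g 0.701
```

View pics/s21c.png

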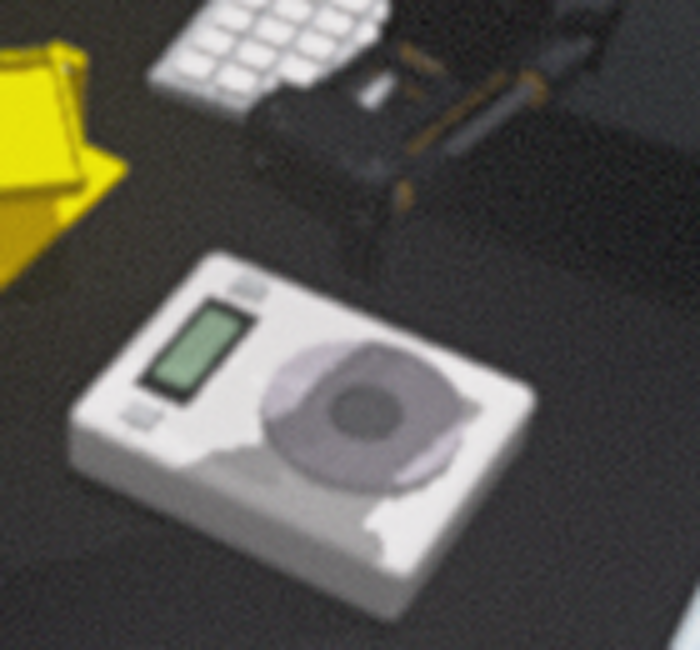

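The disc lies flat in the middle of the pan, with its centre at (366,411) and the pan centre at about (363,416). The tray is level and the gripper is clear of everything.

```bash
python3 - <<'E'
from h import *
d=load('s21'); f=lambda x,y,z:px(d,(x+.5)/5-.5+290,(y+.5)/5-.5+60,z)
print(f(366,411,.066)-f(363,416,.062)); st()
print(workorder.close_job())
E
```

```text
[0.00095802 0.0003729  0.004     ]
t 14.9667 p [0.549  0.3126 0.1829] F [-1.02 -0.72 -1.96] g 0.704
the job is handed in; nothing more can be done
None
```

The disc is on the balance pan and the job is handed in, at about 15 s of the 48 s allowed. No verdict was reported.

**What I did:** I pressed the thumb plate with closed fingers until the disc slid into the spout, then let the tray up slowly. I gripped the disc across the spout at 15 N and carried it to the balance. I lowered it until I felt contact (6 N), opened the fingers and backed off straight up.

**Last checks:**
- **Placing:** in the last picture the disc lies flat, about 1 mm from the pan's centre. The gripper is about 120 mm above the pan and touches nothing.
- **Tray:** it was level and empty in the picture taken after I lifted the disc out. I did not take a close-up of it at the very end.

**Readings that disagreed:**
- **Cameras:** the two cameras differed by 4 to 6 mm in y, so I used the average.
- **Disc in the spout:** it sat about 4 to 5 mm to one side of my estimated centre, inside the 10 and 12 mm limits. I judged both spout steps from pictures only.
- **Grip width:** it read 38.5 mm on the 40 mm disc, and the disc was held securely all the same.

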